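# Run in the carving turntable and park it

### The job

The carver's turntable has a new bearing: take its upright handle, set the table turning at about one turn in five seconds, let go with the open fingers still around the handle and ride along with it, handle midway between them and not touched, for a good six seconds while it coasts free. Then, before it runs down, catch the handle gently, bring it round to stand in front of the pointer on the stand, and let go with the table at rest there. The carved bird and the wooden cup on the turntable must stay standing in their places, and the other things on the bench are to be left alone.

Things in the scene. Friction and masses are not known exactly. Their poses are not given: they have to be found in the camera images.
- stand: Fixed steel stand of the turntable; origin on the bench under its vertical turning axis. Round foot 190 mm across. At its own +x side a flat arm runs out under the disc to an upright pointer bracket, 30 mm wide, its tip aiming inwards at the disc's rim, 162 to 192 mm from the axis, top 66 mm above the bench (lower than the disc's top). Position and yaw vary.
- disc (a joint): Angle of the wooden disc, rad, anticlockwise from above, no stops; 0 with the handle in front of the pointer. 300 mm across, 24 thick, top 70 mm above the bench. Coasts freely: inertia with its load nominally 0.024 kg m2 (disc 2 kg, real one -30 to +40 %), viscous drag 0.0016 N m s/rad, dry drag 0.001 N m: let go at 1.3 rad/s it does some 0.65 after 6 s. Either direction will do.
- foot (a point): Upright handle on the disc: a round dark wooden sleeve, 26 mm in diameter, that turns freely on a steel pin, 80 mm tall with its 38 mm wide, 5 mm thick steel foot, 110 mm from the turning axis; this point is the centre of its foot on the disc's top (70 mm above the bench), top 150 mm above the bench. As the sleeve turns freely, a gripper holding it need not turn with the disc.
- grip (a point): The point on the handle's axis at which to hold it and to ride along: 55 mm above the disc's top, 25 mm below the handle's top, 125 mm above the bench. Riding along means the TCP within 20 mm of the handle's axis sideways and within 30 mm of this height.
- axis (a point): Centre of the disc's top, on the turning axis, 70 mm above the bench.
- park (a point): Fixed point in front of the pointer where the handle's foot centre is to stand: 110 mm from the axis, at the disc's top height.
- bird: Carved wooden bird standing loose near the disc's centre: round base 60 mm across, whole height 76 mm, body 68 mm long, 160 g; origin under the centre of its base.
- cup: Turned wooden cup standing loose on the disc, 80 to 95 mm from the axis and at least 65 degrees round from the handle, 48 mm across, 45 mm tall, 80 g; origin under its foot. It rides round with the disc.
- mallet: Wooden mallet lying on the bench, bystander: head 70 mm across and 110 mm long, handle 200 mm; origin under the head.
- chisel: Carving chisel lying on the bench, bystander, 240 mm long, 26 mm thick; origin under its brass collar.
- sanding_block: Cork sanding block on the bench, bystander, 100 x 60 x 30 mm; origin under its centre.
- jar: Amber jar with metal cap on the bench, bystander, 70 mm across, 90 mm tall; origin under its centre.
- blank: Wooden blank lying on the bench, bystander, 150 x 55 x 35 mm; origin under its centre.
- brush: Brush lying on the bench, bystander, about 200 mm long; origin under it.
- offcut: Short round log offcut standing on the bench, bystander, 64 mm across, 101 mm tall; origin under its centre.
There are look-alikes about, which are no part of the job. Leave any turquoise look-alike of the bird alone.

How it is judged (in metres and radians):
On the way, in this order (a step that is already met when the one before it is completed fails the run):
1. the turntable is set turning by the fingers, faster than 0.9 rad/s ((velocity of joint disc above 0.9 rad/s or velocity of joint disc below -0.9 rad/s) and contact force between the fingers and stand above 0.3 N).
2. for 5 s the open fingers ride along with the handle between them, TCP within 20 mm of its axis and 30 mm of the grip height, touching nothing of the turntable, while it coasts faster than 0.3 rad/s ((velocity of joint disc above 0.3 rad/s or velocity of joint disc below -0.3 rad/s) and contact force between the fingers and stand below 0.2 N and horizontal distance between the grasp point and grip below 0.02 m and z of the grasp point in the frame of grip between -0.03 and 0.03 m), for 5 s.
3. the fingers catch the handle while the table still turns ((velocity of joint disc above 0.1 rad/s or velocity of joint disc below -0.1 rad/s) and contact force between the fingers and stand above 0.5 N).
At the end, for the whole second after the job is handed in: The handle's foot stands within 20 mm of the park point, the turntable is at rest (under 0.05 rad/s), the bird stands upright within 35 mm of the disc's centre and the cup upright within 120 mm of it, both on the disc (horizontal distance between foot and park below 0.02 m and not (velocity of joint disc above 0.05 rad/s or velocity of joint disc below -0.05 rad/s) and angle between each of bird, cup's own z axis and vertical below 0.2 rad and horizontal distance between bird and axis below 0.035 m and height (world z) of each of bird, cup above 0.06 m and horizontal distance between cup and axis below 0.12 m); the robot touches nothing.
It fails at once if the turntable is flung faster than 2.5 rad/s (velocity of joint disc above 2.5 rad/s or velocity of joint disc below -2.5 rad/s).
It fails at once if the turntable or handle is struck or wrenched with more than 45 N (contact force between the fingers and stand above 45 N).
It fails at once if the bird or the cup is tipped or pushed out of its place on the disc (angle between any of bird, cup's own z axis and vertical above 0.35 rad or horizontal distance between bird and axis above 0.04 m or horizontal distance between cup and axis above 0.125 m).
It fails at once if a bystander on the bench is moved more than 30 mm (distance of any of mallet, chisel, sanding_block, jar, blank, brush, offcut from where it was at the start of the episode above 0.03 m).
It also fails if it takes over 67 s, if anything falls off the work surface, if the arm or the gripper's body presses on something with over 40 N, if the wrist force passes 120 N, or if a joint passes its speed limit or range.

### The arm

A 7-joint arm with a two-finger parallel gripper is mounted at the origin on the work surface. World frame = base frame: x ahead of the robot, y to its left, z up, the work surface at z = 0. Lengths are in mm, angles in degrees, forces in N, time in s.
With the tool pointing down it reaches from about 425 to 925 mm from the base axis. Payload 6.8 kg.
Tool frame: the origin (TCP) lies between the finger pads, 19 mm behind the fingertips; this is the grasp point; z points along the fingers, y is the line along which they close (so a half turn about z gives the same grasp; the last joint's range is limited). The gripper opens to 88 mm and grips with 3 to 60 N. Pads are 20 mm wide; open, the fingers measure 115 mm over their backs; the gripper's body (75 mm by 178 mm) begins 61 mm behind the grasp point.
Start: joints at [69.494, 27.33, 1.283, 89.118, -0.659, 63.558, -4.761], TCP at [166.875, -654.064, 241.364] pointing down, gripper open.
Joint ranges: [-169.35, 169.35], [-19.33, 120.38], [-80.79, 83.38], [13.8, 139.57], [-78.32, 258.32], [9.67, 109.79], [-169.56, 169.56]. Speed limits (degrees/s): [136.94, 136.94, 180, 180, 180, 180, 180].

### API

Orientations are given as a 3x3 rotation matrix whose columns are the frame's x, y, z axes.
In Python, from plant import * gives the robot as it stands.
- The arm moves only by the tool servo_tool, never from a script. Its argument "rows" is a list that holds one entry, the list of rows, each a list of 4 numbers: the shift along the world's x, y, z in mm, then the turn about the world's z in rad. A call has 1 to 12 rows; each row shifts and turns the commanded pose from where the row before left it; what a row does not reach is not made up. A row lasts 1/12 s, in which the tool goes at most 41.7 mm and 7.16 degrees, less where a joint would pass 70% of its speed; a pose out of reach is approached as far as the arm can. A call is refused whole if a number of a shift passes 41.7 or a number of a turn 0.125, either way. A call with a gripper value outside its range is refused whole. "gripper" is the finger opening in mm, from 0 to 87.8, set as the call begins (left out, the last holds). The fingers move at their own pace and stop on an object; "newtons" is the grip in N (left out, the last holds). Time passes only in rows, so rows that do not move let the fingers close. It gives the time, the measured TCP pose, the force, the opening and the grip force at its end, in the units of the state.
- get_state(): the state, without advancing time (a new reading comes with each control period).
- get_image(name): name is "side" or "top" or "wrist"; returns the picture (384x512x3 uint8, red, green, blue); there is no depth.
- get_calibration(name): a dict with "fx", "fy", "cx", "cy" (pixels), "k1" (the pictures are not rectified: a ray, as slopes to the right and down, at radius r is drawn at 1 + k1 r^2 times it, then the intrinsics apply), "extrinsics" (4x4, takes a point from camera to world coordinates). Camera axes: x right, y down, z forward; pixel columns grow to the right and rows downward; lengths in mm; the calibration is good to about 2 mm. A picture is of the moment at which its call begins: read the wrist's pose just before it. get_calibration takes no time and is no camera call; for the wrist camera it gives the pose at the moment of the call.
- job_done(): hands the job in; it is judged then, once.
Trained networks look in the newest picture that a camera, given by its name, has taken for a name from the list of things; names that differ only in an ending like _2 or _b are one class to them, and where a whole thing is asked for, a point or a joint stands for the part that bears it (a point fixed in the world has none). Each returns a list of dicts, best first, with "score" (0 to 1); they miss things now and then, are a little off and sometimes report something else, mostly with a low value. They report only what shows in the picture. A call takes as long as a camera call. They do not tell look-alikes from the thing itself.
- recognise(camera, target): "position" ([column, row] in pixels, amid what is visible of it).
The state is a dict: "time_s": time; "joint_pos": joint angles; "joint_vel": joint speeds; "joint_torque": joint torques, N m; "tcp_pos": TCP position; "orientation": TCP orientation; "ft_force": force on the tool from outside, world axes, zero at the start; "wrist_torque": the same for the moment, N m; "grip_width": finger opening in mm; "grasp_force": force on a finger pad.
Only numpy, scipy, OpenCV 4.12 (cv2) and the standard library are available. Lean on these libraries where they do the work, as an engineer would, in place of code of your own. Each camera call takes 0.05 s, during which the arm holds its last target. There are 200 camera calls.

## Working session

There is one attempt and no reset: what is moved stays moved. The work goes in short steps, Python scripts to look and compute and a tool call to move; the robot and the scene stay as the last step left them, time stands still between calls to the robot, and variables do not carry over. Pictures are saved under pics/ and viewed, at most 10 in all, crops included, and the job is handed in when it is done.

Besides the shell and the picture viewer there is one more tool, called after ">>>" as name(argument=value, ...), one argument or row to a line, values as JSON. servo_tool: Moves the arm, as the interface text tells. Its arguments: {"type":"object","properties":{"rows":{"type":"array"},"gripper":{"type":"number"},"newtons":{"type":"number"}},"required":["rows"]}

```bash
mkdir -p pics; ls; python3 - <<'E'
from plant import *
import cv2, numpy as np
for n in ("top","side"):
    im=get_image(n); cv2.imwrite(f"pics/{n}0.png",im[:,:,::-1])
    c=get_calibration(n); print(n,c)
    for t in ("stand","disc","foot","grip","axis","bird","cup"):
        try: print(t,[(np.round(d["position"]).tolist(),round(d["score"],2)) for d in recognise(n,t)])
        except Exception as e: print(t,e)
s=get_state(); print(s["time_s"],s["tcp_pos"],s["orientation"],s["grip_width"])
E
```

```text
pics
top {'fx': 376.905421907009, 'fy': 376.905421907009, 'cx': 251.80498035726222, 'cy': 189.17372190996807, 'k1': -0.05668978842457574, 'extrinsics': array([[-2.32190968e-02, -9.87517707e-01,  1.55787204e-01,
         3.19457428e+02],
       [-9.99730065e-01,  2.28077523e-02, -4.42764153e-03,
        -2.29070160e+00],
       [ 8.19218446e-04, -1.55847957e-01, -9.87780716e-01,
         1.15641329e+03],
       [ 0.00000000e+00,  0.00000000e+00,  0.00000000e+00,
         1.00000000e+00]])}
stand [([266.0, 172.0], 0.86)]
disc [([264.0, 172.0], 0.86), ([84.0, 196.0], 0.74)]
foot [([267.0, 170.0], 0.63), ([267.0, 168.0], 0.58)]
grip [([266.0, 173.0], 0.87)]
axis [([266.0, 171.0], 0.86)]
bird [([165.0, 200.0], 0.81), ([389.0, 160.0], 0.68)]
cup [([231.0, 163.0], 0.57)]
side {'fx': 357.6693036326543, 'fy': 357.6693036326543, 'cx': 255.48304219928528, 'cy': 188.40709946802284, 'k1': -0.02545587935026971, 'extrinsics': array([[-9.13562588e-01, -2.00612535e-01,  3.53776777e-01,
         9.65910314e+01],
       [-4.06584931e-01,  4.29983275e-01, -8.06103639e-01,
         8.67351424e+02],
       [ 9.59639746e-03, -8.80266433e-01, -4.74382668e-01,
         6.37091187e+02],
       [ 0.00000000e+00,  0.00000000e+00,  0.00000000e+00,
         1.00000000e+00]])}
stand [([238.0, 203.0], 0.67), ([132.0, 260.0], 0.38)]
disc [([235.0, 202.0], 0.87)]
foot [([234.0, 199.0], 0.86), ([236.0, 189.0], 0.47)]
grip [([235.0, 202.0], 0.73), ([243.0, 154.0], 0.35)]
axis [([235.0, 202.0], 0.57), ([238.0, 189.0], 0.41)]
bird [([215.0, 269.0], 0.82), ([236.0, 187.0], 0.7)]
cup [([218.0, 202.0], 0.48)]
0.8 [ 166.85415174 -654.09591646  241.39952786] [[ 9.68970421e-01  2.47176702e-01  2.94090193e-05]
 [ 2.47176704e-01 -9.68970415e-01 -1.12662581e-04]
 [ 6.48904488e-07  1.16435933e-04 -9.99999993e-01]] 88.03062885244088
```

View pics/top0.png

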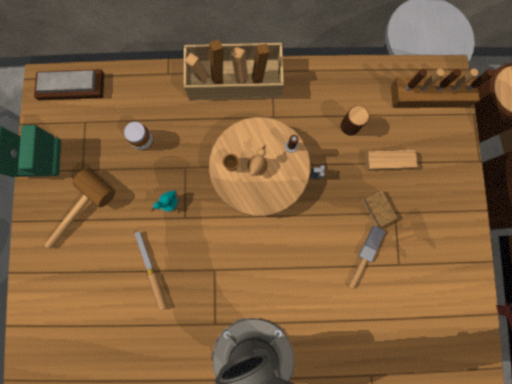

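View pics/side0.png

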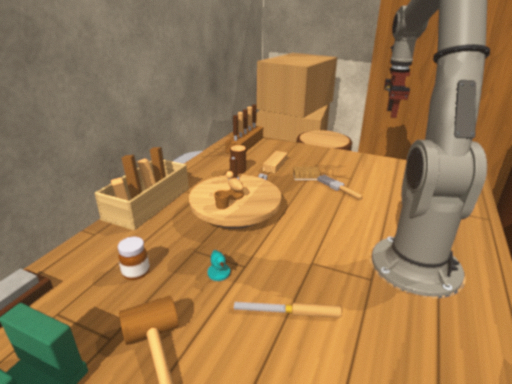

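The top view shows the disc centred near (259,166), handle top (292,143), cup (231,161), bird (258,163) and pointer (318,172). Next I zoom in.

```bash
python3 - <<'E'
import cv2, numpy as np
a=cv2.imread("pics/top0.png")[110:222,200:335]; b=cv2.imread("pics/side0.png")[140:235,180:290]
a=cv2.resize(a,None,fx=4,fy=4,interpolation=cv2.INTER_CUBIC); cv2.imwrite("pics/ta.png",a)
b=cv2.resize(b,None,fx=6,fy=6,interpolation=cv2.INTER_CUBIC); cv2.imwrite("pics/sa.png",b)
E
```

```text
(no output)
```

View pics/ta.png

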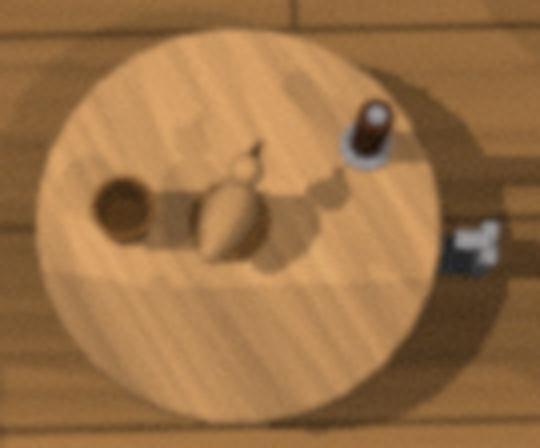

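View pics/sa.png

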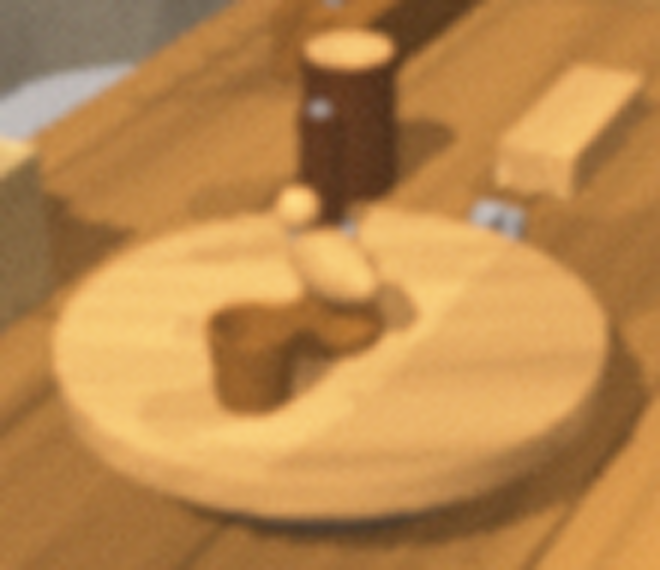

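The zooms show the disc rim (crop x 37–441, y 30–422), handle foot about (368,146) and top (376,113), pointer bracket top about (478,240). In the side crop the handle's top is at (320,108), in front of the offcut.

```bash
cat > h.py <<'E'
import numpy as np, cv2
from plant import *
def ray(c,p):
    K=np.array([[c["fx"],0,c["cx"]],[0,c["fy"],c["cy"]],[0,0,1]])
    u=cv2.undistortPoints(np.array([[p]],float),K,np.array([c["k1"],0,0,0.]))[0,0]
    E=np.array(c["extrinsics"]); d=E[:3,:3]@[u[0],u[1],1]; return E[:3,3],d/np.linalg.norm(d)
def onz(c,p,z):
    o,d=ray(c,p); return o+d*(z-o[2])/d[2]
def tri(c1,p1,c2,p2):
    o1,d1=ray(c1,p1);o2,d2=ray(c2,p2)
    t=np.linalg.lstsq(np.c_[d1,-d2],o2-o1,rcond=None)[0]
    a,b=o1+d1*t[0],o2+d2*t[1]; return (a+b)/2,np.linalg.norm(a-b)
def circ(P):
    P=np.asarray(P)[:,:2]; s=np.linalg.lstsq(np.c_[2*P,np.ones(len(P))],(P**2).sum(1),rcond=None)[0]
    return s[:2],np.sqrt(s[2]+s[:2]@s[:2])
E
python3 - <<'E'
from h import *
T=get_calibration("top");S=get_calibration("side")
t=lambda x,y:((x+.5)/4-.5+200,(y+.5)/4-.5+110)
s=lambda x,y:((x+.5)/6-.5+180,(y+.5)/6-.5+140)
a,r=circ([onz(T,t(*p),70) for p in [(37,222),(441,235),(232,30),(240,422),(100,80),(375,75)]]); print("disc",a,r)
b,r=circ([onz(S,s(*p),70) for p in [(53,345),(608,340),(320,212),(100,265),(545,255),(150,448),(500,450)]]);print("disc side",b,r)
f=onz(T,t(368,146),70)[:2];print("foot",f,np.linalg.norm(f-a))
k,g=tri(T,t(376,113),S,s(320,106));print("top",k,g,onz(T,t(376,113),150))
p=onz(T,t(478,240),66)[:2];print("pointer",p,np.linalg.norm(p-a))
print("pointer tri",tri(T,t(478,240),S,s(498,212)))
c=onz(T,t(124,208),115)[:2];print("cup",c,np.linalg.norm(c-a)); print("bird",onz(T,t(233,222),100))
ang=lambda v:np.degrees(np.arctan2(v[1],v[0]))
print(ang(f-a),ang(p-a),ang(c-a), "park",a+110*(p-a)/np.linalg.norm(p-a))
E
```

```text
disc [563.35642385 -31.77841033] 149.21407371781947
disc side [563.75212931 -29.96638611] 148.3536502936214
foot [ 617.73123296 -128.6488443 ] 111.0878069086111
top [ 617.73020031 -125.55452181  153.61200313] 0.8360337114058931 [ 619.21171726 -125.85709251  150.        ]
pointer [ 545.38236092 -207.70796978] 176.84534720098344
pointer tri (array([ 543.4186054 , -208.36049365,   65.75464074]), np.float64(4.166986172148276))
cup [564.02519488  51.15511958] 82.93622632876168
bird [555.4522679  -26.04572452 100.        ]
-60.69385731068322 -95.8334545625917 89.53798027491904 park [ 552.17633371 -141.20877899]
```

Two views agree: axis (563.5,−31), handle about (618.5,−127) at radius 110 and angle −60.5°, park angle −95.8°. I'll move to hover over the handle at a safe height, with the closing line tangential.

>>> servo_tool(
  rows=[
    [[22.6, 26.3, 0, 0.092], [22.6, 26.3, 0, 0.092], [22.6, 26.3, 0, 0.092], [22.6, 26.3, 0, 0.092], [22.6, 26.3, 0, 0.092], [22.6, 26.3, 0, 0.092], [22.6, 26.3, 0, 0.092], [22.6, 26.3, 0, 0.092], [22.6, 26.3, 0, 0.092], [22.6, 26.3, 0, 0.092]],
  ],
)

```text
time_s: 1.63
tcp_pos: [393.7, -389.7, 241.7]
orientation: [[0.386, 0.922, 0.0], [0.922, -0.386, -0.001], [-0.0, 0.001, -1.0]]
ft_force: [0.5, -0.0, -0.7]
grip_width: 87.9
grasp_force: 0.0
```

>>> servo_tool(
  rows=[
    [[22.6, 26.3, 0, 0.092], [22.6, 26.3, 0, 0.092], [22.6, 26.3, 0, 0.092], [22.6, 26.3, 0, 0.092], [22.6, 26.3, 0, 0.092], [22.6, 26.3, 0, 0.092], [22.6, 26.3, 0, 0.092], [22.6, 26.3, 0, 0.092], [22.6, 26.3, 0, 0.092], [0, 0, 0, 0.092], [0, 0, 0, 0], [0, 0, 0, 0]],
  ],
  gripper=66,
)

```text
time_s: 2.63
tcp_pos: [596.0, -155.0, 241.1]
orientation: [[-0.493, 0.87, -0.001], [0.87, 0.493, -0.0], [0.0, -0.001, -1.0]]
ft_force: [0.2, -0.6, -0.5]
grip_width: 65.9
grasp_force: 0.0
```

```bash
python3 - <<'E'
from h import *
s=get_state(); c=get_calibration("wrist"); im=get_image("wrist"); cv2.imwrite("pics/w1.png",im[:,:,::-1])
o=np.array(s["orientation"]); print(s["time_s"],s["tcp_pos"],np.degrees(np.arctan2(o[1,1],o[0,1])),np.round(s["joint_pos"],1),s["grip_width"],s["ft_force"])
print(c)
for t in ("grip","foot","bird","cup"): print(t,[(np.round(d["position"]).tolist(),round(d["score"],2)) for d in recognise("wrist",t)])
E
```

```text
2.6333 [ 595.96440723 -154.96759577  241.08620897] 29.558447050067628 [ 32.6  25.  -31.9  95.9  14.5  63.3  26.1] 65.94177686959482 [ 0.18413934 -0.60605718 -0.4877935 ]
{'fx': 336.4599309616822, 'fy': 336.4599309616822, 'cx': 253.14524352502357, 'cy': 189.44246996307893, 'k1': -0.05740585373155739, 'extrinsics': array([[ 8.69989683e-01,  4.78079143e-01,  1.20657715e-01,
         5.63522669e+02],
       [ 4.93069877e-01, -8.43647233e-01, -2.12465156e-01,
        -9.72681352e+01],
       [ 2.17387635e-04,  2.44335178e-01, -9.69690813e-01,
         3.84515445e+02],
       [ 0.00000000e+00,  0.00000000e+00,  0.00000000e+00,
         1.00000000e+00]])}
grip [([285.0, 89.0], 0.76)]
foot [([282.0, 90.0], 0.61)]
bird [([301.0, 34.0], 0.87)]
cup []
```

View pics/w1.png

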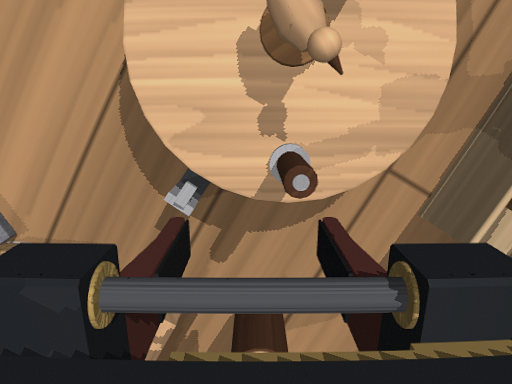

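The wrist view shows the handle top at (300,182), foot (291,162), pointer (185,195), bird head (325,44). I measure with it.

```bash
cat >> h.py <<'E'
A=np.array([563.5,-31.])
def pin(im,c,lo=100,hi=278,c0=150,c1=360):
    "grey pin top of the handle: lowest grey blob enclosed by brown; returns pixel, xy at z=150, area"
    hsv=cv2.cvtColor(im,cv2.COLOR_RGB2HSV)
    m=((hsv[...,1]<60)&(hsv[...,2]>95)).astype(np.uint8); m[:lo]=0;m[hi:]=0;m[:,:c0]=0;m[:,c1:]=0
    n,L,st,ce=cv2.connectedComponentsWithStats(m)
    k=[(ce[i],st[i,4],tuple(st[i,:4])) for i in range(1,n) if st[i,4]>60]
    return sorted(k,key=lambda q:-q[0][1])
E
python3 - <<'E'
from h import *
im=cv2.imread("pics/w1.png")[:,:,::-1]; c=get_calibration("wrist")
for q in pin(im,c): print(q, onz(c,q[0],150)[:2], onz(c,q[0],75)[:2])
h=onz(c,(300.5,182),150)[:2]; print(h,np.linalg.norm(h-A),np.degrees(np.arctan2(*(h-A)[::-1])))
p=onz(c,(184,196),66)[:2]; print(p,np.linalg.norm(p-A),np.degrees(np.arctan2(*(p-A)[::-1])))
P=[onz(c,q,70) for q in [(124,30),(135,70),(160,120),(230,188),(320,202),(385,180),(430,120),(456,50),(456,20)]]; print(circ(P))
h2=onz(c,(325,44),130);print("bird head",h2,np.linalg.norm(h2[:2]-A), onz(c,(342,73),130)[:2]-A)
E
```

```text
(array([182.39187228, 197.84325109]), np.int32(689), (np.int32(164), np.int32(181), np.int32(34), np.int32(35))) [ 550.90556437 -180.31570647] [ 546.98474009 -206.61903493]
(array([300.60683761, 182.1965812 ]), np.int32(234), (np.int32(292), np.int32(174), np.int32(18), np.int32(17))) [ 619.48199773 -128.08835806] [ 637.46253602 -137.71175673]
(array([285.38276553, 156.85571142]), np.int32(499), (np.int32(269), np.int32(144), np.int32(41), np.int32(39))) [ 600.59592035 -117.76950836] [ 612.54478264 -124.0973599 ]
[ 619.33966535 -128.00287843] 111.92688082401227 -60.073135942705186
[ 547.05530333 -207.30292151] 177.06820206026705 -95.32885889677576
(array([570.32164334, -34.10045138]), np.float64(145.7106821508655))
bird head [586.87270566 -35.56907658 130.        ] 23.81511768762836 [ 44.66743355 -15.26768033]
```

>>> servo_tool(
  rows=[
    [[11.6, 13.6, 0, 0], [11.6, 13.6, 0, 0], [0, 0, -16, 0], [0, 0, -20, 0], [0, 0, -20, 0], [0, 0, -20, 0], [0, 0, -20, 0], [0, 0, 0, 0], [0, 0, 0, 0]],
  ],
)

```text
time_s: 3.63
tcp_pos: [618.7, -127.7, 144.8]
orientation: [[-0.495, 0.869, -0.002], [0.869, 0.495, 0.0], [0.001, -0.002, -1.0]]
ft_force: [0.5, 0.7, 0.6]
grip_width: 66.2
grasp_force: 0.0
```

```bash
cat >> h.py <<'E'
def look(name=None):
    s=get_state(); c=get_calibration("wrist"); im=get_image("wrist")
    if name: cv2.imwrite(f"pics/{name}.png",im[:,:,::-1])
    o=np.array(s["orientation"]); t=np.array(s["tcp_pos"])
    print("t",s["time_s"],"tcp",np.round(t,1),"yaw",round(np.degrees(np.arctan2(o[1,1],o[0,1])),1),"J",np.round(s["joint_pos"]),"w",round(s["grip_width"],1),"F",np.round(s["ft_force"],1))
    return s,c,im
E
python3 - <<'E'
from h import *
s,c,im=look("w2")
for q in pin(im,c,hi=300): print(q, onz(c,q[0],150)[:2])
E
```

```text
t 3.6333 tcp [ 618.7 -127.7  144.8] yaw 29.7 J [ 28.  32. -30.  99.  19.  55.  20.] w 66.2 F [0.5 0.7 0.6]
(array([254.45306859, 258.27075812]), np.int32(554), (np.int32(241), np.int32(246), np.int32(28), np.int32(26))) [ 619.61473425 -127.67535194]
(array([254.27040816, 195.64795918]), np.int32(980), (np.int32(226), np.int32(179), np.int32(57), np.int32(44))) [ 605.1467657  -102.47010414]
```

View pics/w2.png

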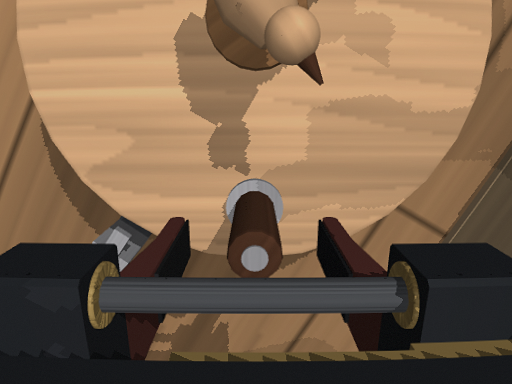

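The handle is centred between the fingers (pin at (254,258)), so I'll grip gently.

>>> servo_tool(
  rows=[
    [[0, 0, 0, 0], [0, 0, 0, 0], [0, 0, 0, 0], [0, 0, 0, 0], [0, 0, 0, 0], [0, 0, 0, 0], [0, 0, 0, 0]],
  ],
  gripper=20,
  newtons=5,
)

```text
time_s: 4.27
tcp_pos: [619.5, -127.2, 145.5]
orientation: [[-0.496, 0.868, 0.0], [0.868, 0.496, -0.0], [-0.0, 0.0, -1.0]]
ft_force: [-0.6, -0.6, 0.8]
grip_width: 25.6
grasp_force: 5.0
```

```bash
cat >> h.py <<'E'
A=np.array([564.2,-32.2]); R=110.
def rows(p0,th0,dphi,yaw=True,z=0):
    "p0 commanded xy now; th0 handle angle now (rad); dphi per-row CW steps; prints rows following the circle"
    p=np.array(p0,float); th=th0; out=[]
    yaw=np.broadcast_to(np.asarray(yaw,float),len(dphi))
    for d,y in zip(dphi,yaw):
        th-=d; q=A+R*np.array([np.cos(th),np.sin(th)]); s=np.round(q-p,1); p=p+s
        out.append([float(s[0]),float(s[1]),z,float(round(-d*y,3))])
    print(out); print("end",np.round(p,1),"th",round(th,4)); return p,th
E
python3 - <<'E'
from h import *
s=get_state();p=np.array(s["tcp_pos"])[:2]; print(p,s["grip_width"],s["grasp_force"],s["ft_force"])
th=np.arctan2(*(p-A)[::-1]); print(np.linalg.norm(p-A),th)
p0=A+R*np.array([np.cos(th),np.sin(th)])
p,th=rows(p0,th,[.008,.017,.026,.035,.044,.053,.062,.071,.08,.089,.098,.105])
p,th=rows(p,th,[.105]*5)
p,th=rows(p,th,[.105]*4+[.104]*4,yaw=[1]*4+[.6]*2+[0]*2)
E
```

```text
[ 619.53333132 -127.17084402] 25.62943210818878 4.999670460820198 [-0.64163903 -0.59825682  0.81035027]
109.91468859927679 -1.0432431232009982
[[-0.8, -0.4, 0, -0.008], [-1.6, -1.0, 0, -0.017], [-2.5, -1.3, 0, -0.026], [-3.5, -1.7, 0, -0.035], [-4.4, -2.0, 0, -0.044], [-5.4, -2.1, 0, -0.053], [-6.5, -2.1, 0, -0.062], [-7.6, -1.9, 0, -0.071], [-8.6, -1.5, 0, -0.08], [-9.8, -0.9, 0, -0.089], [-10.8, 0.1, 0, -0.098], [-11.4, 1.3, 0, -0.105]]
end [ 546.7 -140.7] th -1.7312
[[-11.3, 2.4, 0, -0.105], [-11.0, 3.6, 0, -0.105], [-10.5, 4.7, 0, -0.105], [-10.0, 5.9, 0, -0.105], [-9.3, 6.8, 0, -0.105]]
end [ 494.6 -117.3] th -2.2562
[[-8.5, 7.8, 0, -0.105], [-7.7, 8.6, 0, -0.105], [-6.8, 9.4, 0, -0.105], [-5.7, 10.0, 0, -0.105], [-4.6, 10.5, 0, -0.062], [-3.5, 10.8, 0, -0.062], [-2.3, 11.2, 0, -0.0], [-1.1, 11.4, 0, -0.0]]
end [454.4 -37.6] th -3.0922
```

>>> servo_tool(
  rows=[
    [[-0.8, -0.4, 0, -0.008], [-1.6, -1.0, 0, -0.017], [-2.5, -1.3, 0, -0.026], [-3.5, -1.7, 0, -0.035], [-4.4, -2.0, 0, -0.044], [-5.4, -2.1, 0, -0.053], [-6.5, -2.1, 0, -0.062], [-7.6, -1.9, 0, -0.071], [-8.6, -1.5, 0, -0.08], [-9.8, -0.9, 0, -0.089], [-10.8, 0.1, 0, -0.098], [-11.4, 1.3, 0, -0.105]],
  ],
)

```text
time_s: 5.27
tcp_pos: [546.1, -140.7, 145.5]
orientation: [[0.175, 0.985, 0.0], [0.985, -0.175, 0.0], [0.0, 0.0, -1.0]]
ft_force: [0.0, 1.4, 1.5]
grip_width: 25.6
grasp_force: 5.0
```

```bash
python3 - <<'E'
from h import *
s=get_state();p=np.array(s["tcp_pos"])[:2]; print(p,np.linalg.norm(p-A),np.arctan2(*(p-A)[::-1]),s["grasp_force"],s["ft_force"],np.round(s["joint_pos"]),np.round(s["joint_vel"]))
E
```

```text
[ 546.08394034 -140.67762407] 109.97993699122648 -1.736271969616504 4.99656043946743 [0.01589899 1.40889747 1.52512465] [ 26.  25. -22. 108.  12.  49. -13.] [ -8. -14.  14.  19. -12. -10. -63.]
```

>>> servo_tool(
  rows=[
    [[-11.3, 2.4, 0, -0.105], [-11.0, 3.6, 0, -0.105], [-10.5, 4.7, 0, -0.105], [-10.0, 5.9, 0, -0.105], [-9.3, 6.8, 0, -0.105]],
  ],
)

```text
time_s: 5.68
tcp_pos: [493.9, -116.9, 145.5]
orientation: [[0.645, 0.764, 0.001], [0.764, -0.645, 0.0], [0.001, 0.0, -1.0]]
ft_force: [1.7, 2.2, 0.4]
grip_width: 25.5
grasp_force: 5.0
```

>>> servo_tool(
  rows=[
    [[-8.5, 7.8, 0, -0.105], [-7.7, 8.6, 0, -0.105], [-6.8, 9.4, 0, -0.105], [-5.7, 10.0, 0, -0.105], [-4.6, 10.5, 0, -0.062], [-3.5, 10.8, 0, -0.062]],
  ],
  gripper=66,
)

```text
time_s: 6.18
tcp_pos: [456.8, -59.9, 145.3]
orientation: [[0.947, 0.322, -0.0], [0.322, -0.947, -0.0], [-0.0, 0.0, -1.0]]
ft_force: [-0.1, 0.4, 0.1]
grip_width: 62.3
grasp_force: 0.0
```

```bash
cat >> h.py <<'E'
def meas(name,hi=278):
    s,c,im=look(name); t=np.array(s["tcp_pos"])[:2]; o=np.array(s["orientation"])[:2,:2]
    for q in pin(im,c,hi=hi)[:2]:
        h=onz(c,q[0],150)[:2]; d=h-t
        print("pin",np.round(q[0]),q[1],np.round(h,1),"r",round(np.linalg.norm(h-A),1),"th",round(np.arctan2(*(h-A)[::-1]),4),"tcp th",round(np.arctan2(*(t-A)[::-1]),4),"off tool xy",np.round(o.T@d,1))
    print("t after",get_state()["time_s"])
E
python3 -c "
from h import *
meas('r1')"
```

```text
t 6.1833 tcp [456.8 -59.9 145.3] yaw -71.2 J [ 11.  15. -12. 122.   5.  43. -76.] w 62.3 F [-0.1  0.4  0.1]
pin [259. 257.] 497 [458.  -62.4] r 110.4 th -2.8642 tcp th -2.8888 off tool xy [0.4 2.8]
pin [256. 195.] 935 [484.9 -51.6] r 81.7 th -2.9015 tcp th -2.8888 off tool xy [29.3  1.2]
t after 6.2333
```

```bash
python3 -c "
from h import *
rows([456.8,-59.9],-2.8888,np.linspace(.107,.096,12),yaw=0)"
```

```text
[[-1.4, 11.7, 0, -0.0], [-1.1, 11.6, 0, -0.0], [0.1, 11.6, 0, -0.0], [1.4, 11.3, 0, -0.0], [2.5, 11.1, 0, -0.0], [3.5, 10.6, 0, -0.0], [4.6, 10.1, 0, -0.0], [5.5, 9.5, 0, -0.0], [6.4, 8.9, 0, -0.0], [7.1, 8.0, 0, -0.0], [7.8, 7.3, 0, -0.0], [8.4, 6.4, 0, -0.0]]
end [501.6  58.2] th -4.1068
```

>>> servo_tool(
  rows=[
    [[-1.4, 11.7, 0, 0], [-1.1, 11.6, 0, 0], [0.1, 11.6, 0, 0], [1.4, 11.3, 0, 0], [2.5, 11.1, 0, 0], [3.5, 10.6, 0, 0], [4.6, 10.1, 0, 0], [5.5, 9.5, 0, 0], [6.4, 8.9, 0, 0], [7.1, 8.0, 0, 0], [7.8, 7.3, 0, 0], [8.4, 6.4, 0, 0]],
  ],
)

```text
time_s: 7.23
tcp_pos: [503.4, 58.7, 145.3]
orientation: [[0.945, 0.327, 0.0], [0.327, -0.945, 0.0], [0.0, 0.0, -1.0]]
ft_force: [0.3, 0.1, -0.8]
grip_width: 65.9
grasp_force: 0.0
```

```bash
python3 -c "
from h import *
meas('r2')"
```

```text
t 7.2333 tcp [503.4  58.7 145.3] yaw -70.9 J [ -1.  19. -15. 116.   7.  45. -91.] w 65.9 F [ 0.3  0.1 -0.8]
pin [257. 215.] 943 [523.1  63.7] r 104.3 th 1.9757 tcp th 2.1604 off tool xy [20.3  1.8]
t after 7.2833
```

```bash
cat >> h.py <<'E'
def foot(name,t):
    "foot blob blended: fall back using the foot ring at z=75"
    im=cv2.imread(f"pics/{name}.png")[:,:,::-1]; c=get_calibration("wrist")
    for q in pin(im,c)[:2]:
        h=onz(c,q[0],75)[:2]; print("as foot",q[2],np.round(h,1),round(np.linalg.norm(h-A),1),round(np.arctan2(*(h-A)[::-1]),4))
E
python3 - <<'E'
from h import *
foot("r2",0); s=get_state(); print(s["tcp_pos"])
im=cv2.imread("pics/r2.png")[:,:,::-1];c=get_calibration("wrist")
for q in pin(im,c,hi=384,lo=0): print(q)
hsv=cv2.cvtColor(im,cv2.COLOR_RGB2HSV); m=((hsv[...,2]<95)).astype(np.uint8); m[:200]=0; m[277:]=0
for r in (230,245,255,265,272): 
    x=np.where(m[r,195:315])[0]+195; print(r,x.min() if len(x) else None,x.max() if len(x) else None)
E
```

```text
as foot (np.int32(230), np.int32(199), np.int32(57), np.int32(44)) [501.6  56.1] 108.3 2.1872
[505.15337469  60.14626421 145.58930734]
(array([249.57257346, 298.89581478]), np.int32(1123), (np.int32(150), np.int32(295), np.int32(210), np.int32(8)))
(array([257.00848356, 215.02014846]), np.int32(943), (np.int32(230), np.int32(199), np.int32(57), np.int32(44)))
230 239 278
245 237 281
255 236 282
265 235 284
272 234 286
```

View pics/r2.png

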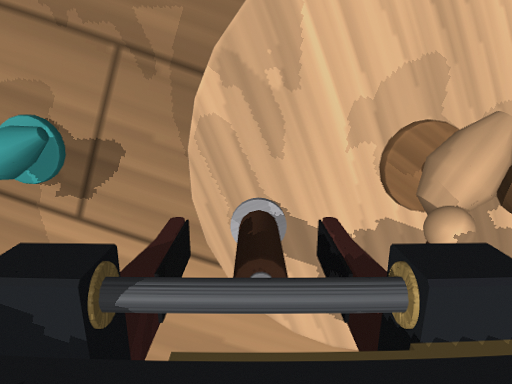

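Handle is about 14 mm behind the TCP (foot ring at (257,215), pin at the bar, row 276); speed about 1.05 rad/s. I'll let it catch up.

```bash
python3 -c "
from h import *
rows([505.1,60.1],-4.1436,[.05]*4+[.082]*8,yaw=0)"
```

```text
[[4.6, 3.2, 0, -0.0], [4.8, 2.6, 0, -0.0], [5.0, 2.4, 0, -0.0], [5.0, 2.1, 0, -0.0], [8.6, 2.9, 0, -0.0], [8.7, 2.2, 0, -0.0], [8.9, 1.5, 0, -0.0], [9.0, 0.7, 0, -0.0], [9.0, 0.0, 0, -0.0], [9.0, -0.7, 0, -0.0], [8.9, -1.5, 0, -0.0], [8.8, -2.2, 0, -0.0]]
end [595.4  73.3] th -4.9996
```

>>> servo_tool(
  rows=[
    [[4.6, 3.2, 0, 0.03], [4.8, 2.6, 0, 0.03], [5.0, 2.4, 0, 0.03], [5.0, 2.1, 0, 0.03], [8.6, 2.9, 0, 0.03], [8.7, 2.2, 0, 0.03], [8.9, 1.5, 0, 0.03], [9.0, 0.7, 0, 0.03]],
  ],
)

```text
time_s: 7.95
tcp_pos: [558.0, 75.7, 145.4]
orientation: [[0.839, 0.545, 0.0], [0.545, -0.839, 0.0], [0.0, -0.0, -1.0]]
ft_force: [-0.4, -0.4, 0.1]
grip_width: 65.9
grasp_force: 0.0
```

```bash
python3 -c "
from h import *
meas('r3'); foot('r3',0);print(get_state()['tcp_pos'])"
```

```text
t 7.95 tcp [558.   75.7 145.4] yaw -57.0 J [ -0.  24. -17. 109.   9.  48. -80.] w 65.9 F [-0.4 -0.4  0.1]
pin [252. 251.] 565 [560.8  77.9] r 110.2 th 1.6019 tcp th 1.6283 off tool xy [ 3.5 -0.3]
pin [252. 190.] 966 [584.  93.] r 126.8 th 1.4139 tcp th 1.6283 off tool xy [31.2 -0.3]
t after 8.0
as foot (np.int32(239), np.int32(238), np.int32(27), np.int32(26)) [533.9  59.6] 96.7 1.8894
as foot (np.int32(224), np.int32(173), np.int32(58), np.int32(45)) [569.7  83. ] 115.3 1.5232
[559.74696792  75.71321136 145.5514861 ]
```

```bash
python3 -c "
from h import *
rows([559.7,75.7],-4.6712,np.linspace(.078,.0692,12),yaw=0)"
```

```text
[[8.5, 2.0, 0, -0.0], [8.5, -0.6, 0, -0.0], [8.3, -1.3, 0, -0.0], [8.1, -1.9, 0, -0.0], [7.9, -2.4, 0, -0.0], [7.5, -3.0, 0, -0.0], [7.3, -3.5, 0, -0.0], [6.9, -4.0, 0, -0.0], [6.5, -4.4, 0, -0.0], [6.1, -4.9, 0, -0.0], [5.7, -5.1, 0, -0.0], [5.3, -5.5, 0, -0.0]]
end [646.3  41.1] th -5.5544
```

>>> servo_tool(
  rows=[
    [[8.5, 2.0, 0, 0.03], [8.5, -0.6, 0, 0.03], [8.3, -1.3, 0, 0.03], [8.1, -1.9, 0, 0.03], [7.9, -2.4, 0, 0.03], [7.5, -3.0, 0, 0.03], [7.3, -3.5, 0, 0.03], [6.9, -4.0, 0, 0.03], [6.5, -4.4, 0, 0.03], [6.1, -4.9, 0, 0.03], [5.7, -5.1, 0, 0.03], [5.3, -5.5, 0, 0.03]],
  ],
)

```text
time_s: 9.0
tcp_pos: [644.1, 40.6, 145.2]
orientation: [[0.594, 0.804, -0.0], [0.804, -0.594, -0.0], [-0.0, -0.0, -1.0]]
ft_force: [0.2, 0.1, 1.2]
grip_width: 65.7
grasp_force: 0.0
```

```bash
python3 -c "
from h import *
meas('r4'); print(get_state()['tcp_pos'])"
```

```text
t 9.0 tcp [644.1  40.6 145.2] yaw -36.5 J [  6.  32. -20.  97.  13.  54. -56.] w 65.7 F [0.2 0.1 1.2]
pin [257. 255.] 578 [646.7  40.5] r 109.9 th 0.7225 tcp th 0.739 off tool xy [1.5 2.1]
pin [255. 193.] 995 [662.8  64. ] r 137.8 th 0.7728 tcp th 0.739 off tool xy [29.9  1.2]
t after 9.05
[645.01908891  38.78950481 145.16781741]
```

```bash
python3 -c "
from h import *
rows([645.0,38.8],-5.5624,np.linspace(.0665,.0575,12),yaw=0)"
```

```text
[[6.5, -4.1, 0, -0.0], [4.2, -5.8, 0, -0.0], [3.8, -6.1, 0, -0.0], [3.3, -6.2, 0, -0.0], [2.9, -6.3, 0, -0.0], [2.4, -6.4, 0, -0.0], [2.0, -6.5, 0, -0.0], [1.6, -6.5, 0, -0.0], [1.2, -6.5, 0, -0.0], [0.8, -6.4, 0, -0.0], [0.4, -6.4, 0, -0.0], [0.1, -6.4, 0, -0.0]]
end [674.2 -34.8] th -6.3064
```

>>> servo_tool(
  rows=[
    [[6.5, -4.1, 0, 0.03], [4.2, -5.8, 0, 0.03], [3.8, -6.1, 0, 0.03], [3.3, -6.2, 0, 0.03], [2.9, -6.3, 0, 0.03], [2.4, -6.4, 0, 0.03], [2.0, -6.5, 0, 0.03], [1.6, -6.5, 0, 0.03], [1.2, -6.5, 0, 0.03], [0.8, -6.4, 0, 0.03], [0.4, -6.4, 0, 0.03], [0.1, -6.4, 0, 0.03]],
  ],
)

```text
time_s: 10.05
tcp_pos: [672.8, -33.0, 145.2]
orientation: [[0.274, 0.962, -0.0], [0.962, -0.274, 0.0], [-0.0, -0.0, -1.0]]
ft_force: [0.4, -0.2, -0.4]
grip_width: 66.0
grasp_force: 0.0
```

```bash
python3 -c "
from h import *
meas('r5'); print(get_state()['tcp_pos'])"
```

```text
t 10.05 tcp [672.8 -33.  145.2] yaw -15.9 J [ 14.  35. -24.  93.  16.  56. -31.] w 66.0 F [ 0.4 -0.2 -0.4]
pin [257. 260.] 571 [674.2 -34.5] r 110.0 th -0.021 tcp th -0.0069 off tool xy [-1.1  1.8]
pin [255. 197.] 1006 [681.6  -6.2] r 120.3 th 0.218 tcp th -0.0069 off tool xy [28.2  1.2]
t after 10.1
[672.74186548 -34.98025811 145.09029134]
```

```bash
python3 -c "
from h import *
rows([672.7,-35.0],-6.3088,np.linspace(.0548,.047,12),yaw=0)"
```

```text
[[1.1, -6.0, 0, -0.0], [-0.6, -6.0, 0, -0.0], [-0.9, -5.7, 0, -0.0], [-1.3, -5.7, 0, -0.0], [-1.5, -5.5, 0, -0.0], [-1.7, -5.4, 0, -0.0], [-2.0, -5.2, 0, -0.0], [-2.3, -5.0, 0, -0.0], [-2.4, -4.8, 0, -0.0], [-2.6, -4.6, 0, -0.0], [-2.9, -4.4, 0, -0.0], [-2.9, -4.3, 0, -0.0]]
end [652.7 -97.6] th -6.9196
```

>>> servo_tool(
  rows=[
    [[1.1, -6.0, 0, 0.028], [-0.6, -6.0, 0, 0.028], [-0.9, -5.7, 0, 0.028], [-1.3, -5.7, 0, 0.028], [-1.5, -5.5, 0, 0.028], [-1.7, -5.4, 0, 0.028], [-2.0, -5.2, 0, 0.028], [-2.3, -5.0, 0, 0.028], [-2.4, -4.8, 0, 0.028], [-2.6, -4.6, 0, 0.028], [-2.9, -4.4, 0, 0.028], [-2.9, -4.3, 0, 0.028]],
  ],
)

```text
time_s: 11.1
tcp_pos: [652.6, -95.2, 145.3]
orientation: [[-0.058, 0.998, -0.0], [0.998, 0.058, 0.0], [0.0, -0.0, -1.0]]
ft_force: [-0.0, -0.5, 0.6]
grip_width: 65.9
grasp_force: 0.0
```

```bash
python3 -c "
from h import *
meas('r6'); print(get_state()['tcp_pos'])"
```

```text
t 11.1 tcp [652.6 -95.2 145.3] yaw 3.3 J [ 23.  34. -29.  95.  19.  56.  -9.] w 65.9 F [-0.  -0.5  0.6]
pin [252. 263.] 564 [652.7 -97.9] r 110.3 th -0.6389 tcp th -0.6193 off tool xy [-2.7 -0.1]
pin [253. 199.] 1013 [651.2 -68.2] r 94.1 th -0.3925 tcp th -0.6193 off tool xy [27.1  0.1]
t after 11.15
[652.06733153 -96.60060624 145.14931829]
```

```bash
python3 -c "
from h import *
p,th=rows([652.1,-96.6],-6.9157,np.linspace(.0463,.039,12),yaw=0)"
```

```text
[[-2.3, -4.7, 0, -0.0], [-3.2, -3.8, 0, -0.0], [-3.4, -3.6, 0, -0.0], [-3.5, -3.5, 0, -0.0], [-3.5, -3.2, 0, -0.0], [-3.7, -3.0, 0, -0.0], [-3.7, -2.8, 0, -0.0], [-3.7, -2.6, 0, -0.0], [-3.8, -2.4, 0, -0.0], [-3.9, -2.3, 0, -0.0], [-3.8, -2.0, 0, -0.0], [-3.9, -1.8, 0, -0.0]]
end [ 609.7 -132.3] th -7.4275
```

>>> servo_tool(
  rows=[
    [[-2.3, -4.7, 0, 0.031], [-3.2, -3.8, 0, 0.031], [-3.4, -3.6, 0, 0.031], [-3.5, -3.5, 0, 0.031], [-3.5, -3.2, 0, 0.031], [-3.7, -3.0, 0, 0.031], [-3.7, -2.8, 0, 0.031], [-3.7, -2.6, 0, 0.031], [-3.8, -2.4, 0, 0.031], [-3.9, -2.3, 0, 0.031], [-3.8, -2.0, 0, 0.031], [-3.9, -1.8, 0, 0.031]],
  ],
)

```text
time_s: 12.15
tcp_pos: [610.3, -130.7, 145.3]
orientation: [[-0.417, 0.909, -0.0], [0.909, 0.417, 0.0], [0.0, 0.0, -1.0]]
ft_force: [-0.2, -0.2, 0.2]
grip_width: 66.0
grasp_force: 0.0
```

```bash
python3 -c "
from h import *
meas('r7'); s=get_state();p=np.array(s['tcp_pos'])[:2];print(p); th=np.arctan2(*(p-A)[::-1])
rows(p,th,[.037,.036,.036,.035,.034,.033,.030,.026,.021,.016,.010,.004])"
```

```text
t 12.15 tcp [ 610.3 -130.7  145.3] yaw 24.6 J [ 31.  32. -34.  99.  21.  55.  13.] w 66.0 F [-0.2 -0.2  0.2]
pin [250. 260.] 549 [ 610.1 -132.5] r 110.3 th -1.1416 tcp th -1.133 off tool xy [-1.5 -0.9]
pin [252. 197.] 977 [ 598.4 -105.4] r 80.8 th -1.1344 tcp th -1.133 off tool xy [28.  -0.3]
t after 12.2
[ 609.58155088 -131.33682483]
[[-3.3, -2.5, 0, -0.037], [-3.7, -1.5, 0, -0.036], [-3.7, -1.3, 0, -0.036], [-3.7, -1.1, 0, -0.035], [-3.6, -1.0, 0, -0.034], [-3.6, -0.9, 0, -0.033], [-3.2, -0.6, 0, -0.03], [-2.8, -0.5, 0, -0.026], [-2.3, -0.4, 0, -0.021], [-1.7, -0.2, 0, -0.016], [-1.1, -0.1, 0, -0.01], [-0.5, -0.1, 0, -0.004]]
end [ 576.4 -141.5] th -1.4595
```

Six seconds of untouched ride are complete, so I'll catch it gently.

>>> servo_tool(
  rows=[
    [[-3.3, -2.5, 0, -0.037], [-3.7, -1.5, 0, -0.036], [-3.7, -1.3, 0, -0.036], [-3.7, -1.1, 0, -0.035], [-3.6, -1.0, 0, -0.034], [-3.6, -0.9, 0, -0.034], [-3.7, -0.7, 0, -0.034], [-3.7, -0.6, 0, -0.034]],
  ],
  gripper=20,
  newtons=5,
)

```text
time_s: 12.87
tcp_pos: [581.5, -140.4, 145.4]
orientation: [[-0.146, 0.989, 0.0], [0.989, 0.146, 0.0], [-0.0, 0.0, -1.0]]
ft_force: [0.8, -1.1, 0.1]
grip_width: 25.6
grasp_force: 5.0
```

```bash
python3 -c "
from h import *
s=get_state();p=np.array(s['tcp_pos'])[:2];th=np.arctan2(*(p-A)[::-1]);print(p,np.linalg.norm(p-A),th,s['grip_width'],s['grasp_force'],s['ft_force'])
rows(p,th,[.033,.032,.03,.026,.022,.018,.012,.007,.003,0,0])"
```

```text
[ 581.49318065 -140.35839671] 109.53215453435097 -1.412250713367251 25.59534517332694 4.99931775033474 [ 0.79325479 -1.06125527  0.10528817]
[[-3.5, -1.0, 0, -0.033], [-3.5, -0.4, 0, -0.032], [-3.3, -0.2, 0, -0.03], [-2.9, -0.2, 0, -0.026], [-2.4, -0.0, 0, -0.022], [-2.0, -0.0, 0, -0.018], [-1.3, -0.0, 0, -0.012], [-0.8, -0.0, 0, -0.007], [-0.3, -0.0, 0, -0.003], [0.0, -0.0, 0, 0.0], [0.0, -0.0, 0, 0.0]]
end [ 561.5 -142.2] th -1.5953
```

>>> servo_tool(
  rows=[
    [[-3.6, -0.8, 0, -0.033], [-3.6, -0.5, 0, -0.033], [-3.5, -0.3, 0, -0.032], [-3.3, -0.2, 0, -0.03], [-3.1, 0, 0, -0.028], [-2.9, 0, 0, -0.026], [-2.4, 0.1, 0, -0.022], [-2.1, 0.1, 0, -0.019], [-1.6, 0.1, 0, -0.015], [-1.2, 0.1, 0, -0.011], [-0.8, 0, 0, -0.007], [-0.4, 0, 0, -0.004]],
  ],
)

```text
time_s: 13.87
tcp_pos: [553.0, -141.3, 145.4]
orientation: [[0.11, 0.994, 0.0], [0.994, -0.11, 0.001], [0.001, 0.0, -1.0]]
ft_force: [1.0, 3.5, -0.5]
grip_width: 25.8
grasp_force: 5.0
```

```bash
python3 -c "
from h import *
meas('p1')
im=get_image('top');cv2.imwrite('pics/t2.png',cv2.resize(im[110:222,200:335,::-1],None,fx=4,fy=4,interpolation=cv2.INTER_CUBIC))"
```

```text
t 13.8667 tcp [ 553.  -141.3  145.4] yaw -6.3 J [ 30.  27. -28. 107.  16.  50. -12.] w 25.8 F [ 1.   3.5 -0.5]
pin [253. 258.] 567 [ 553.2 -141.7] r 110.1 th -1.6708 tcp th -1.6728 off tool xy [-0.4  0.2]
pin [253. 196.] 998 [ 556.4 -113. ] r 81.1 th -1.6668 tcp th -1.6728 off tool xy [28.6  0.3]
t after 13.9167
```

View pics/p1.png

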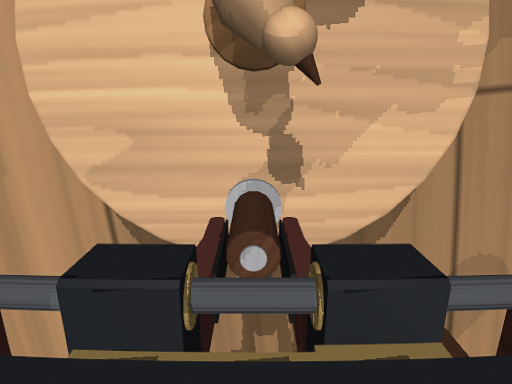

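The bird stands undisturbed, and the handle (pin (253,258)) is held at the measured park point with the pointer hidden behind the hand. I'll settle, open, and lift away.

>>> servo_tool(
  rows=[
    [[0, 0, 0, 0], [0, 0, 0, 0], [0, 0, 0, 0], [0, 0, 0, 0], [0, 0, 0, 0], [0, 0, 0, 0]],
  ],
)

```text
time_s: 14.47
tcp_pos: [553.1, -141.4, 145.4]
orientation: [[0.109, 0.994, 0.0], [0.994, -0.109, 0.001], [0.001, 0.0, -1.0]]
ft_force: [0.1, 4.1, -1.3]
grip_width: 25.7
grasp_force: 5.0
```

>>> servo_tool(
  rows=[
    [[0, 0, 0, 0], [0, 0, 0, 0], [0, 0, 0, 0], [0, 0, 0, 0], [0, 0, 0, 0], [0, 0, 0, 0], [0, 0, 0, 0], [0, 0, 5, 0], [0, 0, 15, 0], [0, 0, 20, 0], [0, 0, 20, 0], [0, 0, 20, 0]],
  ],
  gripper=66,
)

```text
time_s: 15.47
tcp_pos: [552.9, -141.8, 226.5]
orientation: [[0.109, 0.994, -0.0], [0.994, -0.109, 0.0], [0.0, -0.0, -1.0]]
ft_force: [0.6, 0.4, -0.0]
grip_width: 66.2
grasp_force: 0.0
```

>>> servo_tool(
  rows=[
    [[0, -20, 5, 0], [0, -20, 5, 0], [0, -20, 5, 0], [0, 0, 0, 0], [0, 0, 0, 0], [0, 0, 0, 0]],
  ],
)

```text
time_s: 15.97
tcp_pos: [552.9, -201.0, 240.4]
orientation: [[0.109, 0.994, -0.0], [0.994, -0.109, 0.001], [0.001, -0.0, -1.0]]
ft_force: [0.3, -0.5, -0.2]
grip_width: 66.0
grasp_force: 0.0
```

```bash
python3 - <<'E'
from h import *
for n in ("w8","w9"):
    s,c,im=look(n)
    for q in pin(im,c,lo=20): print(np.round(q[0]),q[1],onz(c,q[0],150)[:2],onz(c,q[0],66)[:2])
E
```

```text
t 15.9667 tcp [ 552.9 -201.   240.4] yaw -6.3 J [ 36.  22. -28. 100.  12.  61.  -2.] w 66.0 F [ 0.3 -0.5 -0.2]
[246. 186.] 593 [ 549.5192684  -190.45413316] [ 545.6027047  -210.31709439]
[244. 116.] 264 [ 553.39052601 -141.20600633] [ 550.86478666 -143.37562303]
[252. 105.] 382 [ 560.03200915 -135.10152603] [ 559.89235141 -135.07798981]
t 16.0167 tcp [ 553.  -200.5  240.3] yaw -6.2 J [ 36.  22. -28. 100.  12.  61.  -2.] w 65.9 F [0.1 0.5 0.1]
[246. 186.] 592 [ 549.46785285 -190.14646675] [ 545.53356639 -210.0641811 ]
[244. 116.] 267 [ 553.42127665 -141.28109051] [ 550.90790904 -143.63586764]
[252. 105.] 376 [ 559.94384109 -134.56229528] [ 559.77477939 -134.50223828]
```

View pics/w9.png

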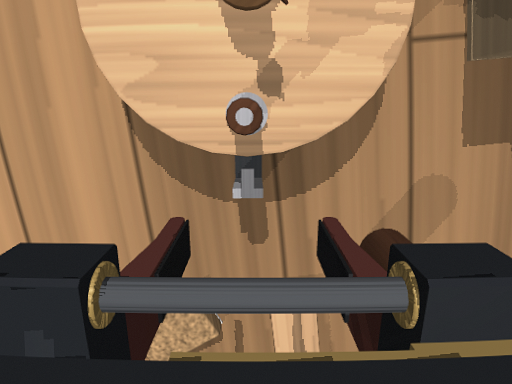

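The handle (pin (244,116)) stands right in front of the pointer (246,186) and did not move between two frames. The hand is clear of everything, so I'm handing in.

```bash
python3 -c "
from plant import *
print(job_done())"
```

```text
the job is handed in; nothing more can be done
None
```

I set the turntable turning at about 1.2 rad/s, rode along untouched for about six seconds, caught the handle gently, brought it to the pointer and let go with the table at rest. The job is handed in, but the system gave no verdict back.

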